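# Seat a microscope barrel in its V-rest and clamp it

## Task

Take the pocket-microscope barrel from its wooden storage rest and lay it gently, without dropping or forcing it, in the two V-blocks of the bench stand so that it lies centred in both Vs, its black nose fully home against the end stop. Let it settle, then swing the stand's clamp arm over and press it gently down until it bears on the barrel. Handle the barrel like an optical instrument, and leave the other things on the bench where they are.

Things in the scene. Friction and masses are not known exactly. Their poses are not given: they have to be found in the camera images.
- barrel: Aluminium cylinder 34 mm across, 150 mm long, dark bands, with a black nose 24 mm across at its +y end; 0.25 to 0.5 kg. Origin on its axis, which is its y: cylinder from y=-80 to +70 mm, nose from +70 to +82. It starts lying in the storage rest, axis 34 mm above the table, its middle free for fingers. Its x and z may point anywhere round the axis.
- nose (a point): Tip of the barrel's nose, on the axis, 82 mm from the barrel's origin along its +y.
- tray: Wooden storage rest, fixed: base 70 x 150 x 6 mm, two notched blocks 20 mm wide centred at y=+/-55 mm, 23 mm high. Origin under its centre; y along the barrel it holds.
- rest: Bench stand, fixed; origin under the centre of its steel foot (110 x 130 x 10 mm), z up, V axis along y, over x=0. The V cradle rides on a locked column of UNMEASURED height: a barrel seated in the Vs has its axis at height H = 76 to 112 mm above the table. Home, the barrel's origin is at y=0, nose to +y. Over 60 N between barrel and stand (all contacts summed), or a fall of over 2 mm, harms it.
- v_mid (a point): Point on the stand's axis, 10 mm above its origin, midway between two open 90-degree V-blocks, each 20 mm wide, centred at y=+/-50 mm. Between them fingers are free down to 40 mm below H (bar 36 mm wide there). V flanks reach 23 mm to each side, from 23 to 1 mm below H; block sides out to x=+/-32 mm, 2 mm below H. The barrel slides along the V against a few newtons.
- stop_foot (a point): Point straight below the end stop's face (stand x=0, y=+82 mm, z=10 mm). The stop is an upright plate 34 mm wide, 8 mm thick, from there to +y, its top 14 mm above H.
- hinge_foot (a point): Point straight below the clamp hinge's middle (stand x=-42 mm, y=-50 mm, z=10 mm). The hinge runs along the stand's y, 16 mm above H. Two fixed cheeks beside it span stand x=-50 to -32, y=-65 to -35 mm, top 24 mm above H.
- clamp (a joint): Angle of the clamp arm: flat steel bar 92 mm long from the hinge, 16 wide, 8 thick, hinge on its mid-line. 0: level, pointing to the stand's +x; grows as the free end rises; pi/2 upright; above that it leans to -x (limit 2.35). Starts open at 2.0 to 2.25; bears on a seated barrel at about 0.12. Stiff hinge (0.2 N m, some 2.5 N at the free end), stays where left.
- plant_pot: Bystander: terracotta pot with a small plant, 74 mm across, 62 mm high, plant to 105 mm; origin under its centre.
- beaker: Bystander: glass beaker, 80 mm across, 100 mm high; origin under its centre.
- wash_bottle: Bystander: white wash bottle 64 mm across, 165 mm high; origin under its centre.
- dish_stack: Bystander: stack of three petri dishes, 94 mm across, 45 mm high; origin under its centre.
- eyepiece: Bystander: short eyepiece standing upright, 36 mm across, 48 mm high; origin under its centre.
- slide_box: Bystander: small grey slide box 50 x 30 x 22 mm; origin under its centre.
Things that resemble listed ones, but are neither listed nor needed, are in the scene too. What is meant by the barrel is not green or red, and is the smaller of those in its own colour.

How it is judged (in metres and radians):
On the way, in this order (a step that is already met when the one before it is completed fails the run):
1. the barrel lies seated and centred in both Vs, nose home against the stop, let go, with the clamp still open (x of barrel in the frame of rest between -0.002 and 0.002 m and z of barrel in the frame of rest between 0.07 and 0.117 m and angle between the y axis of barrel and the y axis of rest, either way round below 0.035 rad and y of nose in the frame of rest between 0.0802 and 0.0835 m and contact force between barrel and rest above 1 N and value of joint clamp above 0.5 rad and contact force between the fingers and barrel below 0.1 N), for 0.2 s.
2. the clamp arm bears on the barrel (value of joint clamp below 0.18 rad and contact force between barrel and rest above 1 N), for 0.2 s.
At the end, for the whole second after the job is handed in: The barrel rests in both Vs, its axis within 2 mm of the stand's centre plane and 2 degrees of its direction, the nose within about 1.8 mm of the stop face, the clamp arm down on it (clamp below 0.18 rad), the barrel at rest (all of step 2 and x of barrel in the frame of rest between -0.002 and 0.002 m and z of barrel in the frame of rest between 0.07 and 0.117 m and angle between the y axis of barrel and the y axis of rest, either way round below 0.035 rad and y of nose in the frame of rest between 0.0802 and 0.0835 m and linear speed of barrel below 0.02 m/s); the robot touches nothing.
It fails at once if the barrel meets the stand (Vs, stop or clamp) at more than 60 N (summed over the contacts): dropped, knocked or forced (contact force between barrel and rest above 60 N).
It fails at once if the barrel is let fall onto the stand (moving at over 0.2 m/s there, out of the fingers) (linear speed of barrel above 0.2 m/s and contact force between the fingers and barrel below 0.5 N and horizontal distance between barrel and rest below 0.06 m).
It fails at once if one of the other things on the bench is pushed away by over 25 mm (distance of any of plant_pot, beaker, wash_bottle, dish_stack, eyepiece, slide_box from where it was at the start of the episode above 0.025 m).
It also fails if it takes over 59 s, if anything falls off the work surface, if the arm or the gripper's body presses on something with over 40 N, if the wrist force passes 120 N, or if a joint passes its speed limit or range.

## Robot

A 6-joint arm with a two-finger parallel gripper is mounted at the origin on the work surface. World frame = base frame: x ahead of the robot, y to its left, z up, the work surface at z = 0. Lengths are in m, angles in degrees, forces in N, time in s.
With the tool pointing down it reaches from about 0.35 to 0.875 m from the base axis. Payload 4.2 kg.
Tool frame: the origin (TCP) lies midway between the tips of the shut fingers; the grasp point (between the pads) lies 19 mm behind it (r.pinch_z is the distance from the TCP to the grasp point, in m); z points along the fingers, y is the line along which they close (so a half turn about z gives the same grasp; the last joint's range is limited). The gripper opens to 87 mm and grips with 3 to 60 N. Pads are 19 mm wide; open, the fingers measure 117 mm over their backs; the gripper's body (75 mm by 190 mm) begins 51 mm behind the grasp point.
Start: joints at [88.27, 22.042, 0.453, 0, -68.411, -14.817], TCP at [0.178, 0.599, 0.223] pointing down, gripper open.
Joint ranges: [-179.83, 179.83], [-69.29, 118.12], [-61.27, 80.66], [-181.25, 117.63], [-171.15, -9.14], [-177.46, 177.46]. Speed limits (degrees/s): [159.86, 159.86, 180, 180, 180, 180].

## Interface

Orientations are given as a 3x3 rotation matrix whose columns are the frame's x, y, z axes.
In Python, from station import r, imaging, models gives the robot as it stands. The module is installed in compiled form; this text tells all that it offers.
- The arm moves only by the tool apply_moves, never from a script. Its argument "moves" is a list of rows, each a list of 2 entries, a list of its own where there are three numbers: the shift along the tool's x, y, z in m, then the turn about the tool's z in degrees. A call has 1 to 5 rows; each row shifts and turns the commanded pose from where the row before left it, along the tool's axes as they then stand; what a row does not reach is not made up. A row lasts 1/12 s, in which the tool goes at most 41.7 mm and 7.16 degrees, less where a joint would pass 70% of its speed; a pose out of reach is approached as far as the arm can. A call is refused whole if a number of a shift passes 0.0417 or a number of a turn 7.16, either way. A call with a gripper value outside its range is refused whole. "hand" is the finger opening in m, from 0 to 0.087, set as the call begins (left out, the last holds). The fingers move at their own pace and stop on an object; the grip force is fixed at half the most. Time passes only in rows, so rows that do not move let the fingers close. It gives the time, the measured TCP pose, the force, the opening and the grip force at its end, in the units of the state.
- r.sense(): the state, without advancing time (a new reading comes with each control period).
- imaging.capture(name): name is "scene" or "top"; returns a dict with "frame" (400x640x3 uint8, blue, green, red), "intrinsics" (3x3 intrinsics, pixels), "dist" ([k1, k2, p1, p2, k3] as OpenCV has them; the pictures are not rectified), "eye" and "orientation" of the camera in the world. Camera axes: x right, y down, z forward; pixel columns grow to the right and rows downward; lengths in m; the calibration is good to about 2 mm. A picture is of the moment at which its call begins. There is no depth.
- r.finish_job(): hands the job in; it is judged then, once.
Trained networks look in a picture, given as the dict that the camera call returned (one of the last four; its "shot" number tells which), for a name from the list of things; names that differ only in an ending like _2 or _b are one class to them, and where a whole thing is asked for, a point or a joint stands for the part that bears it (a point fixed in the world has none). Each returns a list of dicts, best first, with "confidence" (0 to 1); they miss things now and then, are a little off and sometimes report something else, mostly with a low value. They report only what shows in the picture. A call takes as long as a camera call. They do not tell look-alikes from the thing itself.
- models.cut_out(picture, target): "region" (400x640 bool, what is visible of it) and "extent" ([left, top, width, height] as shares, 0 to 1, of the picture: columns of its width, rows of its height, round what is visible of it).
- models.place_of(picture, target): "at" ([column, row] as shares, 0 to 1, of the picture: columns of its width, rows of its height: a listed point, or the origin of a listed thing).
The state is a dict: "time_s": time; "joints": joint angles; "joint_velocities": joint speeds; "effort": joint torques, N m; "tcp_pos": TCP position; "ee_rot": TCP orientation; "wrist_force": force on the tool from outside, world axes, zero at the start; "moment": the same for the moment, N m; "gripper_width": opening from 0.0 (shut) to 1.0 (fully open); "gripper_force": force on a finger pad.
Only numpy, scipy, OpenCV 4.12 (cv2) and the standard library are available. Lean on these libraries where they do the work, as an engineer would, in place of code of your own. Each camera call takes 0.05 s, during which the arm holds its last target. There are 200 camera calls.

## Working session

There is one attempt and no reset: what is moved stays moved. The work goes in short steps, Python scripts to look and compute and a tool call to move; the robot and the scene stay as the last step left them, time stands still between calls to the robot, and variables do not carry over. Pictures are saved under pics/ and viewed, at most 10 in all, crops included, and the job is handed in when it is done.

Besides the shell and the picture viewer there is one more tool, called after "Request:" as name([rows], argument=value, ...), one row to a line, values as JSON. apply_moves: Moves the arm, as the interface text tells. Its arguments: {"type":"object","properties":{"moves":{"type":"array"},"hand":{"type":"number"}},"required":["moves"]}

```bash
mkdir -p pics; cat > h.py <<'E'
import numpy as np, cv2
from station import r, imaging, models
def ray(p,uv):
    u=cv2.undistortPoints(np.array([[uv]],float),np.array(p["intrinsics"],float),np.array(p["dist"],float))[0,0]
    R=np.array(p["orientation"]); d=R@np.array([u[0],u[1],1.]); return np.array(p["eye"],float),d/np.linalg.norm(d)
def onz(p,uv,z):
    e,d=ray(p,uv); return e+d*(z-e[2])/d[2]
def tri(rays):
    A=np.zeros((3,3));b=np.zeros(3)
    for e,d in rays:
        M=np.eye(3)-np.outer(d,d);A+=M;b+=M@e
    x=np.linalg.solve(A,b); return x,[np.linalg.norm((np.eye(3)-np.outer(d,d))@(x-e)) for e,d in rays]
def proj(p,X):
    R=np.array(p["orientation"]); rv=cv2.Rodrigues(R.T)[0]; t=-R.T@np.array(p["eye"])
    return cv2.projectPoints(np.array(X,float).reshape(-1,1,3),rv,t,np.array(p["intrinsics"],float),np.array(p["dist"],float))[0][:,0]
def px(a): return np.array(a)*[640,400]
E
cat > a.py <<'E'
from h import *
np.set_printoptions(precision=3,suppress=True)
P={n:imaging.capture(n) for n in("scene","top")}
for n,p in P.items():
    cv2.imwrite(f"pics/{n}0.png",p["frame"]); print(n,np.array(p["eye"]),np.array(p["orientation"])[:,2],p["intrinsics"][0][0])
    for t in "barrel nose tray rest v_mid stop_foot hinge_foot plant_pot beaker wash_bottle dish_stack eyepiece slide_box".split():
        print(n,t,[(px(d["at"]).round(1).tolist(),round(d["confidence"],2),onz(p,px(d["at"]),{"barrel":.034,"nose":.034,"v_mid":.01,"stop_foot":.01,"hinge_foot":.01}.get(t,0)).round(3)[:2].tolist()) for d in models.place_of(p,t)[:4]])
s=r.sense(); print(s["time_s"],s["tcp_pos"],s["ee_rot"],s["gripper_width"])
E
python3 a.py
```

```text
scene [1.185 0.123 0.79 ] [-0.662 -0.214 -0.718] 392.01975701650804
scene barrel [([225.9, 146.9], 0.97, [0.354, -0.452]), ([275.3, 218.1], 0.94, [0.583, -0.194]), ([460.3, 189.3], 0.87, [0.332, 0.253]), ([297.1, 164.2], 0.76, [0.366, -0.213])]
scene nose [([300.9, 231.4], 0.81, [0.605, -0.116]), ([253.9, 151.8], 0.73, [0.351, -0.359]), ([296.2, 187.0], 0.69, [0.458, -0.182]), ([497.3, 202.4], 0.65, [0.354, 0.35])]
scene tray [([272.3, 225.7], 0.55, [0.583, -0.206])]
scene rest [([416.6, 254.5], 0.95, [0.563, 0.171])]
scene v_mid [([417.6, 251.7], 0.66, [0.561, 0.172])]
scene stop_foot [([453.4, 255.4], 0.55, [0.547, 0.256])]
scene hinge_foot [([394.8, 240.9], 0.62, [0.545, 0.112]), ([275.1, 223.6], 0.5, [0.581, -0.197])]
scene plant_pot [([284.7, 294.7], 0.66, [0.765, -0.1])]
scene beaker [([380.1, 318.3], 0.79, [0.757, 0.119])]
scene wash_bottle [([467.1, 325.7], 0.75, [0.718, 0.3])]
scene dish_stack [([208.4, 251.2], 0.78, [0.708, -0.326])]
scene eyepiece [([335.3, 279.3], 0.83, [0.692, -0.001])]
scene slide_box [([362.0, 210.7], 0.53, [0.459, 0.008]), ([333.6, 277.4], 0.16, [0.68
[... 636 characters left out ...]
[([211.1, 204.4], 0.88, [0.54, 0.245]), ([360.7, 190.0], 0.5, [0.581, -0.206])]
top hinge_foot [([253.6, 204.3], 0.93, [0.54, 0.117]), ([211.9, 206.3], 0.41, [0.534, 0.243])]
top plant_pot [([324.0, 128.4], 0.7, [0.779, -0.097]), ([332.0, 181.3], 0.42, [0.61, -0.12])]
top beaker [([252.5, 135.0], 0.93, [0.759, 0.127])]
top wash_bottle [([200.2, 146.7], 0.63, [0.723, 0.289])]
top dish_stack [([396.7, 151.4], 0.93, [0.703, -0.321]), ([289.9, 235.0], 0.22, [0.447, 0.008])]
top eyepiece [([295.8, 154.7], 0.64, [0.695, -0.009])]
top slide_box [([291.3, 234.8], 0.64, [0.448, 0.004])]
1.4 [0.178 0.599 0.223] [[ 0.959 -0.285  0.   ]
 [-0.285 -0.959 -0.   ]
 [ 0.     0.    -1.   ]] 0.9993074811208316
```

View pics/scene0.png

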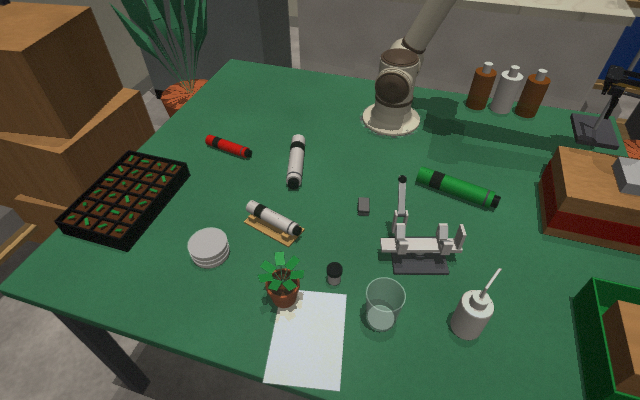

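View pics/top0.png

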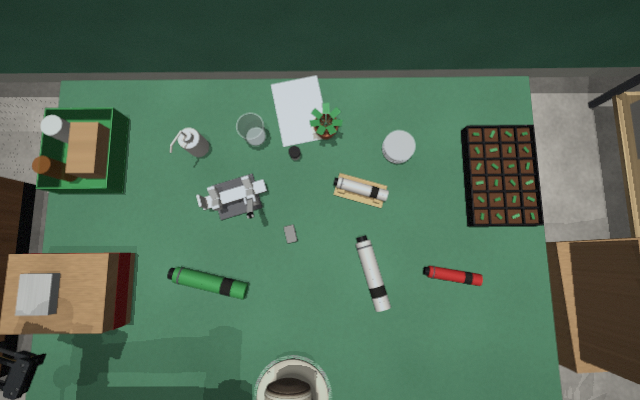

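The scene picture shows the barrel in the tray at about (275,218), its nose at (300,232). The larger white decoy is at (297,164), and the stand is at (417,250) with its stop at right (461,240) and its open clamp at (402,190). The top view agrees: tray (361,189), stand (239,197). Next I'll refine the stand's yaw and H, and the barrel's axis.

```bash
cat > b.py <<'E'
from h import *
np.set_printoptions(precision=4,suppress=True)
P={n:imaging.capture(n) for n in("scene","top")}
acc={}
for n,p in P.items():
    for t,near in (("barrel",(.58,-.2)),("rest",(.56,.165)),("clamp",(.54,.1))):
        for d in models.cut_out(p,t)[:4]:
            m=d["region"]; ys,xs=np.nonzero(m); c=onz(p,(xs.mean(),ys.mean()),.034)
            print(n,t,round(d["confidence"],2),m.sum(),xs.min(),xs.max(),ys.min(),ys.max(),c[:2])
            if np.hypot(*(c[:2]-near))<.06 and (n,t) not in acc: acc[n,t]=m
np.savez("m.npz",**{a+"_"+b:m for (a,b),m in acc.items()})
import pickle; pickle.dump({k:{q:v[q] for q in("frame","intrinsics","dist","eye","orientation")} for k,v in P.items()},open("p.pkl","wb"))
def crop(p,cx,cy,s=5): 
    return cv2.resize(p["frame"][cy-30:cy+30,cx-40:cx+40],(400,300),interpolation=cv2.INTER_CUBIC) if s==5 else cv2.resize(p["frame"][cy-45:cy+45,cx-60:cx+60],(400,300),interpolation=cv2.INTER_CUBIC)
a=np.vstack([np.hstack([crop(P["scene"],420,225,3),crop(P["top"],232,195)]),np.hstack([crop(P["scene"],275,222),crop(P["top"],361,190)])])
cv2.imwrite("pics/c1.png",a)
E
python3 b.py
```

```text
scene barrel 0.95 792 286 304 134 188 [ 0.3553 -0.2216]
scene barrel 0.88 462 206 251 136 156 [ 0.3479 -0.4468]
scene barrel 0.87 787 247 300 201 234 [ 0.5827 -0.1998]
scene barrel 0.85 1515 416 500 167 207 [0.3267 0.247 ]
scene rest 0.66 3257 380 465 175 274 [0.5573 0.1703]
scene clamp 0.7 301 398 406 175 216 [0.4046 0.1024]
top barrel 0.81 717 424 482 266 285 [ 0.3288 -0.4592]
top barrel 0.71 659 333 387 178 200 [ 0.5803 -0.2023]
top barrel 0.69 1240 355 389 235 312 [ 0.3345 -0.2288]
top barrel 0.56 1288 167 247 267 298 [0.3141 0.2382]
top rest 0.87 2021 196 265 174 219 [0.5581 0.1735]
top clamp 0.48 125 246 253 199 217 [0.5254 0.1247]
```

View pics/c1.png

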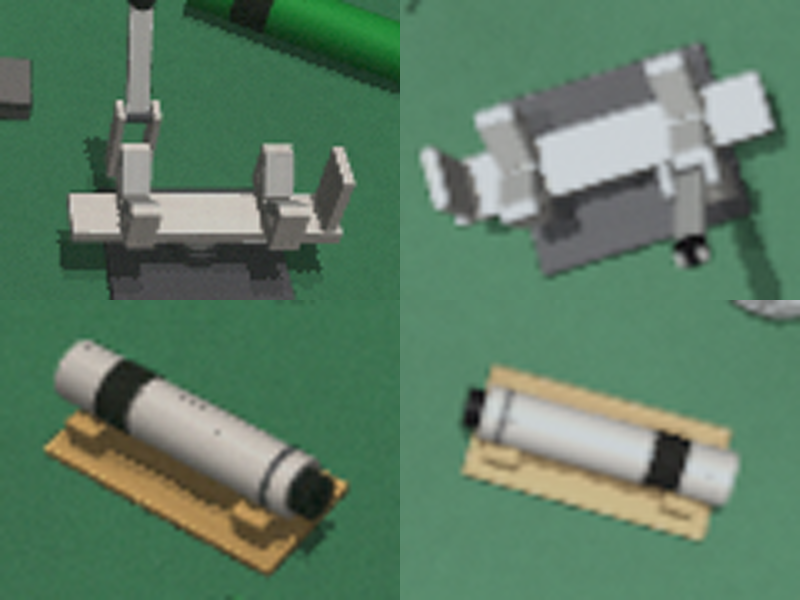

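The crop shows the stand clearly: both V-blocks, the stop on the +y side, the clamp upright leaning to −x. The nose points the same way as the stop, so no flip is needed. I'll fit a box model of the stand (pose and H) to the non-green silhouette in both views.

```bash
cat > fit.py <<'E'
from h import *
import pickle
from scipy.optimize import minimize
np.set_printoptions(precision=4,suppress=True)
P=pickle.load(open("p.pkl","rb")); M=np.load("m.npz")
ROI={"scene":(375,172,95,108),"top":(192,168,80,56)}; S=4
def box(x0,x1,y0,y1,z0,z1): return np.array([[a,b,c] for a in(x0,x1) for b in(y0,y1) for c in(z0,z1)])*1e-3
def nongreen(p):
    f=p["frame"].astype(float); g=f[...,1]-(f[...,0]+f[...,2])/2; return (g/(f.sum(2)/3+1)<.09)
T={}
for n,(x,y,w,h) in ROI.items():
    m=nongreen(P[n])[y:y+h,x:x+w].astype(np.float32)
    T[n]=cv2.GaussianBlur(cv2.resize(m,None,fx=S,fy=S,interpolation=cv2.INTER_LINEAR),(0,0),3)
def model(q):
    X,Y,yaw,H,b0,b1,bt,cl=q; H=H*1e3
    B=[box(-55,55,-65,65,0,10),box(-18,18,b0,b1,H-40-bt,H-40),box(-17,17,82,90,H-45,H+14)]
    for y in(-50,50):
        B+=[box(-32,-23,y-10,y+10,H-40,H-2),box(23,32,y-10,y+10,H-40,H-2),box(-32,32,y-10,y+10,H-40,H-23)]
        B+=[np.array([[s*a,b,c] for b in(y-10,y+10) for a,c in((23,H-1),(0,H-23),(23,H-23))])*1e-3 for s in(-1,1)]
    B+=[box(-50,-32,-65,-58,H-15,H+24),box(-50,-32,-42,-35,H-15,H+24)]
    a=box(0,92,-58,-42,-4,4); c,s=np.cos(cl),np.sin(cl); a=a@np.array([[c,0,s],[0,1,0],[-s,0,c]])+np.array([-42,0,H+16])*1e-3; B.append(a)
    c,s=np.cos(yaw),np.sin(yaw); R=np.array([[c,-s,0],[s,c,0],[0,0,1]])
    return [b@R.T+[X,Y,0] for b in B]
def render(q,n):
    x,y,w,h=ROI[n]; im=np.zeros((h*S,w*S),np.float32)
    for b in model(q):
        uv=((proj(P[n],b)-[x,y]+.5)*S-.5)
        cv2.fillConvexPoly(im,cv2.convexHull((uv*16).round().astype(np.int32)),1,shift=4)
    return cv2.GaussianBlur(im,(0,0),3)
def cost(q,off=0): return sum(((render(q,n)-T[n])**2).sum() for n in ROI)/S/S
if __name__=="__main__":
    best=None
    for H in(.085,.1):
        q=np.array([.562,.166,.28,H,-95,90,6,2.1]); st=np.array([.006,.006,.06,.008,6,4,4,.1])
        for k in range(3):
            sx=np.vstack([q]+[q+st*e for e in np.eye(8)]); o=minimize(cost,q,method="Nelder-Mead",options=dict(initial_simplex=sx,maxiter=700,xatol=1e-4,fatol=.05)); q=o.x; st=st*.6
        print(o.fun,q,"yawdeg",np.degrees(q[2])); 
        if best is None or o.fun<best[0]: best=(o.fun,q)
    q=best[1]; np.save("q.npy",q); ims=[]
    for n in ROI:
        v=np.dstack([T[n],render(q,n),T[n]]); ims.append(cv2.resize((v*255).astype(np.uint8),(400,400*v.shape[0]//v.shape[1])))
    h=max(i.shape[0] for i in ims); cv2.imwrite("pics/fit.png",np.hstack([np.pad(i,((0,h-i.shape[0]),(0,0),(0,0))) for i in ims]))
    # barrel: axis through mask principal line, at z=.034
    for n in P:
        ys,xs=np.nonzero(M[n+"_barrel"]); pts=np.array([onz(P[n],(a,b),.034)[:2] for a,b in zip(xs,ys)]); c=pts.mean(0); w,v=np.linalg.eigh(np.cov(pts.T)); d=v[:,1]*np.sign(v[1,1])
        l=(pts-c)@d; print(n,"barrel c",c,"axis yaw",np.degrees(np.arctan2(-d[0],d[1])),"mid",c+d*(l.min()+l.max())/2,"len",np.ptp(l))
E
python3 fit.py
```

```text
148.99725341796875 [  0.5648   0.1724   0.2898   0.0852 -95.3402  92.9254   6.167    2.1791] yawdeg 16.605015937129373
148.23773193359375 [  0.5649   0.1722   0.2893   0.0861 -94.8624  93.814    7.6886   2.1756] yawdeg 16.57520387087692
scene barrel c [ 0.5824 -0.2006] axis yaw -16.947892187575047 mid [ 0.582  -0.2017] len 0.175072888845338
top barrel c [ 0.5804 -0.2023] axis yaw -15.837014614818235 mid [ 0.5809 -0.2005] len 0.16433358835652884
```

View pics/fit.png

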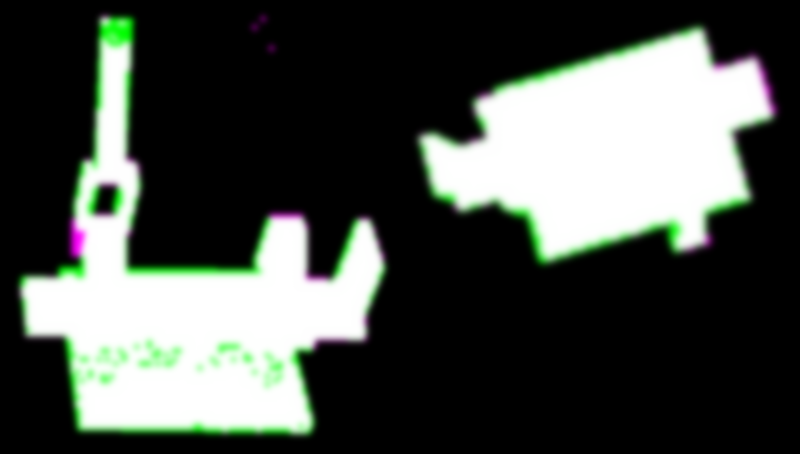

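The fit is very good: the stand is at (0.565, 0.172), yaw 16.6°, H ≈ 86 mm, clamp 2.18 rad. The barrel is at (0.5815, −0.201), yaw −16.4°. I'll move above the barrel, gripping about 8 mm noseward of the middle to clear the clamp later.

Request:
apply_moves([
  [[0.028,0.0293,0],0],
  [[0.028,0.0293,0],0],
  [[0.028,0.0293,0],0],
  [[0.028,0.0293,0],0],
  [[0.028,0.0293,0],0],
], hand=0.087)

```text
time_s: 2.22
tcp_pos: [0.2709, 0.417, 0.2227]
ee_rot: [[0.959, -0.284, 0.0], [-0.284, -0.959, 0.0], [0.0, -0.0, -1.0]]
wrist_force: [1.0, 0.1, -0.6]
gripper_width: 1.002
gripper_force: 0.0
```

Request:
apply_moves([
  [[0.028,0.0293,0],0],
  [[0.028,0.0293,0],0],
  [[0.028,0.0293,0],0],
  [[0.028,0.0293,0],0],
  [[0.028,0.0293,0],0],
])

```text
time_s: 2.63
tcp_pos: [0.3634, 0.2367, 0.223]
ee_rot: [[0.959, -0.284, 0.001], [-0.284, -0.959, 0.001], [0.001, -0.001, -1.0]]
wrist_force: [1.0, 1.0, 0.1]
gripper_width: 1.004
gripper_force: 0.0
```

Request:
apply_moves([
  [[0.028,0.0293,0],0],
  [[0.028,0.0293,0],0],
  [[0.028,0.0293,0],0],
  [[0.028,0.0293,0],0],
  [[0.028,0.0293,0],0],
])

```text
time_s: 3.05
tcp_pos: [0.456, 0.0563, 0.2231]
ee_rot: [[0.959, -0.285, 0.001], [-0.285, -0.959, 0.001], [0.001, -0.001, -1.0]]
wrist_force: [0.4, 0.6, 0.5]
gripper_width: 1.0
gripper_force: 0.0
```

Request:
apply_moves([
  [[0.028,0.0293,0],0],
  [[0.028,0.0293,0],0],
  [[0.028,0.0293,0],0],
  [[0.028,0.0293,0],0],
  [[0.028,0.0293,0],0],
])

```text
time_s: 3.47
tcp_pos: [0.5485, -0.1242, 0.2228]
ee_rot: [[0.959, -0.285, 0.001], [-0.285, -0.959, -0.0], [0.001, -0.0, -1.0]]
wrist_force: [0.4, 1.1, 0.1]
gripper_width: 0.999
gripper_force: 0.0
```

Request:
apply_moves([
  [[0.028,0.0293,0],0],
  [[0.028,0.0293,0],0],
  [[0,0,0],7],
  [[0,0,0],7],
  [[0,0,0],7],
])

```text
time_s: 3.88
tcp_pos: [0.5849, -0.1954, 0.2218]
ee_rot: [[0.788, -0.616, -0.001], [-0.616, -0.788, 0.0], [-0.001, 0.001, -1.0]]
wrist_force: [-0.4, 0.7, 0.3]
gripper_width: 1.001
gripper_force: 0.0
```

Request:
apply_moves([
  [[0,0,0],7],
  [[0,0,0],7],
  [[0,0,0],7],
  [[0,0,0],7],
  [[0,0,0],7],
])

```text
time_s: 4.3
tcp_pos: [0.5849, -0.1943, 0.2226]
ee_rot: [[0.294, -0.956, 0.0], [-0.956, -0.294, -0.0], [0.0, -0.0, -1.0]]
wrist_force: [0.6, 0.5, 0.1]
gripper_width: 1.001
gripper_force: 0.0
```

Request:
apply_moves([
  [[0,0,0],7],
  [[0,0,0],7],
  [[0,0,0],7],
  [[0,0,0],7],
  [[0,0,0],6],
])

```text
time_s: 4.72
tcp_pos: [0.5849, -0.1942, 0.2226]
ee_rot: [[-0.29, -0.957, -0.0], [-0.957, 0.29, -0.0], [0.0, 0.0, -1.0]]
wrist_force: [0.4, 0.1, -0.4]
gripper_width: 0.999
gripper_force: 0.0
```

Request:
apply_moves([
  [[0,0,0.03],0],
  [[0,0,0.035],0],
  [[0,0,0.035],0],
  [[0,0,0.03],0],
  [[0,0,0.01],0],
])

```text
time_s: 5.13
tcp_pos: [0.5816, -0.1937, 0.0775]
ee_rot: [[-0.286, -0.958, -0.009], [-0.958, 0.286, 0.002], [0.001, 0.009, -1.0]]
wrist_force: [0.2, 0.6, -0.9]
gripper_width: 0.997
gripper_force: 0.0
```

```bash
python3 - <<'E'
from h import *
P={n:imaging.capture(n) for n in("scene","top")}
c=[cv2.resize(P[n]["frame"][y:y+90,x:x+120],(400,300),interpolation=cv2.INTER_CUBIC) for n,x,y in(("scene",215,165),("top",300,145))]
cv2.imwrite("pics/g1.png",np.hstack(c)); s=r.sense(); print(s["tcp_pos"],s["ee_rot"][0],s["joints"])
E
```

```text
[ 0.58361686 -0.19419879  0.08051275] [-0.28477099 -0.95858282 -0.00494497] [-3.34495664e+00  2.86529204e+01 -1.10342572e+01  3.73592298e-03
 -5.05964643e+01 -1.32027563e+01]
```

View pics/g1.png

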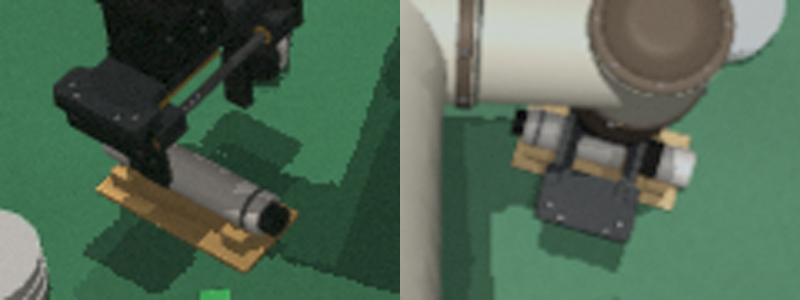

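```bash
python3 - <<'E'
from h import *; import pickle
np.set_printoptions(precision=1,suppress=True)
P=pickle.load(open("p.pkl","rb"));s=r.sense();t=np.array(s["tcp_pos"]);y=np.array(s["ee_rot"])[:,1];x=np.array(s["ee_rot"])[:,0]
X=[t+.05*y,t-.05*y,t,t+.05*y+[0,0,.07],t-.05*y+[0,0,.07]]
d=np.array([.282,.959,0]);b=np.array([.5815,-.201,.034])
print((proj(P["scene"],X+[b-.08*d,b+.082*d])-[215,165])*3.333); print((proj(P["top"],X+[b-.08*d,b+.082*d])-[300,145])*3.333); print(t,s["time_s"])
E
```

```text
[[235.7  97.2]
 [151.3 178.6]
 [194.7 136.7]
 [229.1  29.3]
 [139.6 111. ]
 [114.8 132.5]
 [278.5 219.5]]
[[181.6 189.1]
 [212.4  77.9]
 [197.1 133.1]
 [189.3 177.2]
 [222.1  58.6]
 [287.1 169.2]
 [110.7 119.8]]
[ 0.6 -0.2  0.1] 5.2333
```

The picture shows the fingers straddling the barrel where the projection puts them, with near and far tips at (151,179) and (236,97) in the crop. Descending, then closing.

Request:
apply_moves([
  [[0,0,0.025],0],
  [[0,0,0.025],0],
  [[0,0,0.012],0],
  [[0,0,0.005],0],
  [[0,0,0],0],
])

```text
time_s: 5.65
tcp_pos: [0.5854, -0.1944, 0.016]
ee_rot: [[-0.284, -0.959, 0.0], [-0.959, 0.284, -0.0], [0.0, -0.0, -1.0]]
wrist_force: [0.3, -0.4, -0.1]
gripper_width: 1.0
gripper_force: 0.0
```

Request:
apply_moves([
  [[0,0,0],0],
  [[0,0,0],0],
  [[0,0,0],0],
  [[0,0,0],0],
  [[0,0,0],0],
], hand=0.04)

```text
time_s: 6.07
tcp_pos: [0.5853, -0.1943, 0.0163]
ee_rot: [[-0.285, -0.959, 0.001], [-0.959, 0.285, -0.0], [-0.0, -0.001, -1.0]]
wrist_force: [0.1, 0.1, -0.2]
gripper_width: 0.7
gripper_force: 0.0
```

Request:
apply_moves([
  [[0,0,0],0],
  [[0,0,0],0],
  [[0,0,0],0],
  [[0,0,0],0],
  [[0,0,0],0],
])

```text
time_s: 6.48
tcp_pos: [0.5848, -0.1943, 0.0155]
ee_rot: [[-0.285, -0.959, -0.0], [-0.959, 0.285, -0.0], [0.0, 0.0, -1.0]]
wrist_force: [1.4, -0.2, 0.5]
gripper_width: 0.469
gripper_force: 0.0
```

Request:
apply_moves([
  [[0,0,0],0],
  [[0,0,0],0],
  [[0,0,0],0],
  [[0,0,0],0],
  [[0,0,0],0],
], hand=0.0)

```text
time_s: 6.9
tcp_pos: [0.585, -0.1943, 0.0155]
ee_rot: [[-0.285, -0.959, 0.0], [-0.959, 0.285, -0.0], [-0.0, -0.0, -1.0]]
wrist_force: [0.9, -0.4, -1.3]
gripper_width: 0.379
gripper_force: 30.0
```

Request:
apply_moves([
  [[0,0,0],0],
  [[0,0,0],0],
  [[0,0,0],0],
])

```text
time_s: 7.15
tcp_pos: [0.585, -0.1943, 0.0155]
ee_rot: [[-0.285, -0.959, 0.0], [-0.959, 0.285, -0.0], [-0.0, -0.0, -1.0]]
wrist_force: [0.6, -0.8, -0.3]
gripper_width: 0.382
gripper_force: 30.0
```

Gripped: 33 mm opening, 30 N. Lifting.

Request:
apply_moves([
  [[0,0,-0.004],0],
  [[0,0,-0.008],0],
  [[0,0,-0.014],0],
  [[0,0,-0.02],0],
  [[0,0,-0.025],0],
])

```text
time_s: 7.57
tcp_pos: [0.5831, -0.1939, 0.0858]
ee_rot: [[-0.285, -0.958, -0.005], [-0.958, 0.285, 0.001], [0.0, 0.005, -1.0]]
wrist_force: [1.2, -0.3, -3.8]
gripper_width: 0.382
gripper_force: 30.0
```

Request:
apply_moves([
  [[0,0,-0.028],0],
  [[0,0,-0.028],0],
  [[0,0,-0.028],0],
  [[0,0,-0.028],0],
  [[0,0,-0.02],0],
])

```text
time_s: 7.98
tcp_pos: [0.5849, -0.1943, 0.2218]
ee_rot: [[-0.285, -0.959, 0.003], [-0.959, 0.285, -0.0], [-0.0, -0.003, -1.0]]
wrist_force: [0.7, 0.7, -3.2]
gripper_width: 0.384
gripper_force: 30.0
```

Request:
apply_moves([
  [[0,0,-0.012],0],
  [[0,0,-0.005],0],
  [[0,0,0],0],
  [[0,0,0],0],
  [[0,0,0],0],
])

```text
time_s: 8.4
tcp_pos: [0.5839, -0.194, 0.2338]
ee_rot: [[-0.285, -0.959, -0.003], [-0.959, 0.285, 0.001], [0.0, 0.003, -1.0]]
wrist_force: [-0.8, -0.2, -3.5]
gripper_width: 0.384
gripper_force: 30.0
```

```bash
cat > nose.py <<'E'
from h import *
np.set_printoptions(precision=4,suppress=True)
P={n:imaging.capture(n) for n in("scene","top")}
s=r.sense();t=np.array(s["tcp_pos"]);R=np.array(s["ee_rot"]);g=t-.019*R[:,2];print("tcp",t,"yaw",np.degrees(np.arctan2(-R[1,1],-R[0,1])),"F",s["wrist_force"],"M",s["moment"],"grip",s["gripper_force"],s["gripper_width"],s["time_s"])
print("R",R.round(4).tolist())
for q in("nose","barrel"):
    rs=[]
    for n,p in P.items():
        for d in models.place_of(p,q):
            e,v=ray(p,px(d["at"])); k=np.linalg.norm(np.cross(g-e,v)); 
            if k<.15 and d["confidence"]>.3:
                X=e+v*(g[2]-e[2])/v[2]; print(q,n,round(d["confidence"],2),px(d["at"]),"onplane rel (tool -x,y):",(X-g)@-R[:,0],(X-g)@R[:,1]); rs.append((e,v)); break
    if len(rs)==2: X,e=tri(rs); print(q,"tri",X,e,"rel tool",R.T@(X-g))
c=[]
for n in P:
    u,v=proj(P[n],g)[0].astype(int); u=min(max(u,60),580);v=min(max(v,45),355); c.append(cv2.resize(P[n]["frame"][v-45:v+45,u-60:u+60],(400,300),interpolation=cv2.INTER_CUBIC)); print(n,"crop origin",u-60,v-45)
import sys; cv2.imwrite(f"pics/{sys.argv[1]}.png",np.hstack(c))
E
python3 nose.py lift
```

```text
tcp [ 0.5842 -0.1941  0.234 ] yaw -16.552160156585394 F [-0.1466  0.1727 -3.316 ] M [ 0.1069 -0.0693 -0.0568] grip 29.98141312971711 0.3795850219678719 8.5
R [[-0.2849, -0.9586, -0.003], [-0.9586, 0.2849, 0.0005], [0.0004, 0.003, -1.0]]
nose scene 0.78 [294.4 162.8] onplane rel (tool -x,y): 0.07309736547151487 0.004639290766127239
nose top 0.95 [335.168 163.   ] onplane rel (tool -x,y): 0.07678229893889817 -0.0001530624017733854
nose tri [ 0.6053 -0.1205  0.2573] [np.float64(0.00018478648128559147), np.float64(0.00018478648128563265)] rel tool [-0.0765  0.0008 -0.0043]
barrel scene 0.91 [263.808 152.32 ] onplane rel (tool -x,y): -0.002983885206064637 -0.004316819779130756
scene crop origin 206 106
top crop origin 306 126
```

View pics/lift.png

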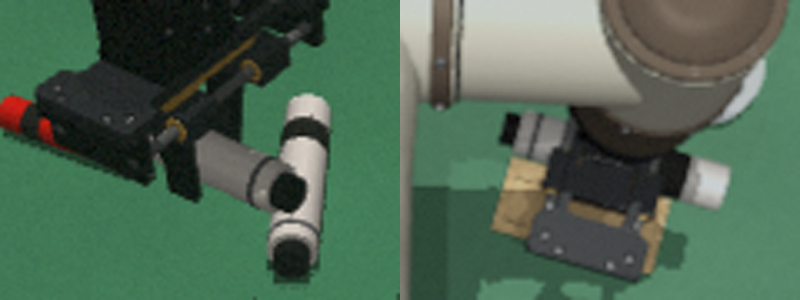

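Barrel held level within noise: nose 76 mm ahead of the grip, weight about 3.4 N. In the picture the nose shows at (290,190) in the left crop. Now carrying it over the stand.

Request:
apply_moves([
  [[-0.008,0.0028,0],0],
  [[-0.016,0.0057,0],0],
  [[-0.0232,0.0083,0],0],
  [[-0.0232,0.0083,0],0],
  [[-0.0232,0.0083,0],0],
])

```text
time_s: 9.12
tcp_pos: [0.5792, -0.0937, 0.2355]
ee_rot: [[-0.285, -0.958, 0.0], [-0.958, 0.285, 0.0], [-0.0, 0.0, -1.0]]
wrist_force: [0.1, 0.4, -2.8]
gripper_width: 0.382
gripper_force: 30.0
```

Request:
apply_moves([
  [[-0.0232,0.0083,0],0],
  [[-0.0232,0.0083,0],0],
  [[-0.0232,0.0083,0],0],
  [[-0.0232,0.0083,0],0],
  [[-0.0232,0.0083,0],0],
])

```text
time_s: 9.53
tcp_pos: [0.5723, 0.0298, 0.2358]
ee_rot: [[-0.285, -0.959, 0.0], [-0.959, 0.285, 0.0], [-0.0, -0.0, -1.0]]
wrist_force: [-0.5, 0.0, -2.7]
gripper_width: 0.38
gripper_force: 30.0
```

Request:
apply_moves([
  [[-0.0232,0.0083,0],0],
  [[-0.0232,0.0083,0],0],
  [[-0.0232,0.0083,0],0],
  [[-0.0232,0.0083,0],0],
  [[-0.0232,0.0083,0],0],
])

```text
time_s: 9.95
tcp_pos: [0.5655, 0.1528, 0.2357]
ee_rot: [[-0.284, -0.959, 0.0], [-0.959, 0.284, 0.0], [-0.0, -0.0, -1.0]]
wrist_force: [0.5, -0.2, -3.2]
gripper_width: 0.383
gripper_force: 30.0
```

Request:
apply_moves([
  [[-0.016,0.0057,0],0],
  [[-0.0064,0.0021,0],0],
  [[0,0,0],-4],
  [[0,0,0],-6],
  [[0,0,0],-6],
])

```text
time_s: 10.37
tcp_pos: [0.5646, 0.1749, 0.2355]
ee_rot: [[-0.004, -1.0, -0.0], [-1.0, 0.004, -0.0], [0.0, 0.0, -1.0]]
wrist_force: [-1.1, -0.4, -3.2]
gripper_width: 0.382
gripper_force: 30.0
```

Request:
apply_moves([
  [[0,0,0],-6],
  [[0,0,0],-6],
  [[0,0,0],-5.1],
  [[0,0,0],0],
  [[0,0,0],0],
])

```text
time_s: 10.78
tcp_pos: [0.5647, 0.1745, 0.2356]
ee_rot: [[0.282, -0.959, -0.0], [-0.959, -0.282, -0.0], [0.0, 0.0, -1.0]]
wrist_force: [0.5, -0.4, -3.4]
gripper_width: 0.384
gripper_force: 30.0
```

```bash
cat > rel.py <<'E'
from h import *
np.set_printoptions(precision=4,suppress=True)
q=np.load("q.npy"); s=r.sense(); t=np.array(s["tcp_pos"]); R=np.array(s["ee_rot"]); c,sn=np.cos(q[2]),np.sin(q[2]); A=np.array([[c,-sn,0],[sn,c,0],[0,0,1]])
print("grip in stand",A.T@(t-.019*R[:,2]-[q[0],q[1],0]),"tool y in stand",A.T@R[:,1],"tool z",A.T@R[:,2],"F",A.T@np.array(s["wrist_force"]),"M",A.T@np.array(s["moment"]),"t",s["time_s"],"w",s["gripper_width"]*.087)
E
python3 rel.py; python3 nose.py over
```

```text
grip in stand [0.0005 0.0023 0.2546] tool y in stand [-1.      0.0029  0.0002] tool z [-0.0002 -0.     -1.    ] F [ 0.3626 -0.5008 -3.4146] M [ 0.0744 -0.0617 -0.035 ] t 10.7833 w 0.03341195497503596
tcp [0.5648 0.1746 0.2356] yaw 16.439297678445826 F [ 0.9508  0.9117 -2.9591] M [ 0.1355 -0.0487  0.0212] grip 29.982131011784077 0.3870226407084229 10.8833
R [[0.283, -0.9591, -0.0001], [-0.9591, -0.283, -0.0], [0.0, 0.0001, -1.0]]
nose scene 0.66 [497.28 202.68] onplane rel (tool -x,y): 0.09547064290733345 -0.062000739170954285
nose top 0.67 [179.008 189.   ] onplane rel (tool -x,y): 0.07673636728151938 -0.0030187642537724845
nose tri [0.5538 0.2824 0.209 ] [np.float64(0.0144800091055025), np.float64(0.014480009105502458)] rel tool [-0.1065 -0.0199  0.0456]
barrel scene 0.95 [457.792 189.4  ] onplane rel (tool -x,y): 0.02919675924251988 -0.027128340839674123
barrel top 0.56 [212.8  182.88] onplane rel (tool -x,y): -0.003303884080435926 0.005934593594910469
barrel tri [0.5636 0.1957 0.2312] [np.float64(0.018314964213298784), np.float64(0.018314964213298784)] rel tool [-0.0206 -0.0048  0.0234]
scene crop origin 380 134
top crop origin 150 135
```

View pics/over.png

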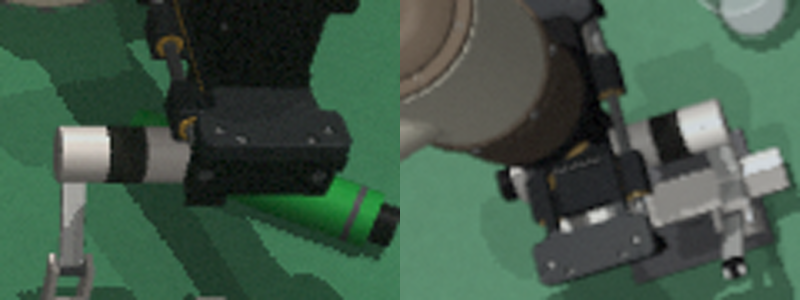

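Top view: the barrel is over and parallel to the stand, with its nose at about (510,183) in the crop, some 3–4 mm short of the stop. The clamp stays clear at right. Descending to just above the Vs.

Request:
apply_moves([
  [[0.0015,0.0005,0.015],0],
  [[0,0,0.025],0],
  [[0,0,0.025],0],
  [[0,0,0.025],0],
  [[0,0,0.02],0],
])

```text
time_s: 11.5
tcp_pos: [0.5642, 0.1728, 0.1238]
ee_rot: [[0.284, -0.959, -0.001], [-0.959, -0.284, -0.001], [0.0, 0.002, -1.0]]
wrist_force: [0.1, -0.3, -3.0]
gripper_width: 0.387
gripper_force: 30.0
```

Request:
apply_moves([
  [[0,0,0.012],0],
  [[0,0,0.007],0],
  [[0,0,0.003],0],
  [[0,0,0],0],
  [[0,0,0],0],
])

```text
time_s: 11.92
tcp_pos: [0.5656, 0.1735, 0.1045]
ee_rot: [[0.285, -0.958, 0.002], [-0.958, -0.285, 0.001], [-0.0, -0.002, -1.0]]
wrist_force: [0.4, -0.8, -3.4]
gripper_width: 0.382
gripper_force: 30.0
```

```bash
python3 rel.py
```

```text
grip in stand [0.001  0.001  0.1235] tool y in stand [-1.      0.0002 -0.0019] tool z [ 0.0019  0.0001 -1.    ] F [ 0.1817 -0.8463 -3.435 ] M [ 0.0981 -0.0614  0.015 ] t 11.9167 w 0.03321778154157487
```

Request:
apply_moves([
  [[0,0.0005,0.003],0],
  [[0,0,0.003],0],
  [[0,0,0.002],0],
  [[0,0,0.001],0],
  [[0,0,0],0],
])

```text
time_s: 12.33
tcp_pos: [0.5643, 0.1729, 0.0944]
ee_rot: [[0.285, -0.959, -0.0], [-0.959, -0.285, -0.0], [0.0, 0.0, -1.0]]
wrist_force: [0.1, -0.8, -3.1]
gripper_width: 0.384
gripper_force: 30.0
```

```bash
python3 rel.py; python3 nose.py low
```

```text
grip in stand [-0.0004  0.0009  0.1134] tool y in stand [-1.      0.0004  0.0004] tool z [-0.0004 -0.0001 -1.    ] F [-0.1283 -0.7859 -3.0596] M [ 0.0861 -0.0034  0.0132] t 12.3333 w 0.033413055905846076
tcp [0.5644 0.173  0.0946] yaw 16.55620145368282 F [ 0.1484  0.1165 -2.2006] M [0.0979 0.0323 0.0391] grip 29.98111993074417 0.38309486680894905 12.4333
R [[0.285, -0.9585, 0.0001], [-0.9585, -0.285, -0.0001], [0.0001, -0.0001, -1.0]]
nose top 0.73 [199.872 198.08 ] onplane rel (tool -x,y): 0.0752132215262993 -0.0016805607688112694
barrel scene 0.71 [461.504 187.92 ] onplane rel (tool -x,y): 0.10816512099971783 0.12291681600734566
barrel top 0.61 [229.184 193.68 ] onplane rel (tool -x,y): -0.004665608250261237 0.010008810995146153
barrel tri [0.5399 0.1832 0.211 ] [np.float64(0.040889435413703), np.float64(0.040889435413703025)] rel tool [-0.0167  0.0206 -0.0974]
scene crop origin 366 180
top crop origin 166 145
```

View pics/low.png

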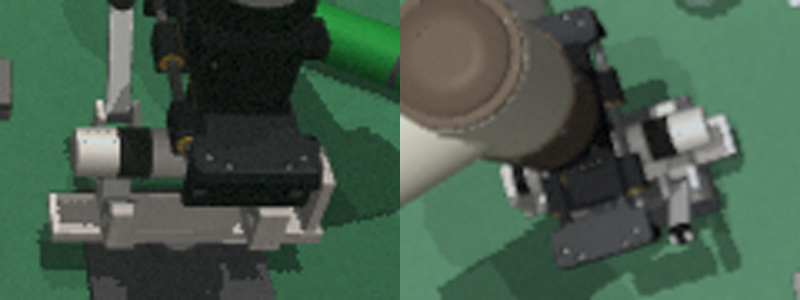

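The picture shows the barrel above both Vs and the nose inside the stop plate (about (520,180) in the top crop). The clamp arm clears the gripper. Lowering in small steps.

Request:
apply_moves([
  [[0,0,0.001],0],
  [[0,0,0.001],0],
  [[0,0,0.001],0],
  [[0,0,0.001],0],
  [[0,0,0],0],
])

```text
time_s: 13.05
tcp_pos: [0.5642, 0.1729, 0.0902]
ee_rot: [[0.285, -0.959, -0.001], [-0.959, -0.285, -0.0], [0.0, 0.001, -1.0]]
wrist_force: [0.2, -0.3, -4.0]
gripper_width: 0.378
gripper_force: 30.0
```

Request:
apply_moves([
  [[0,0,0.001],0],
  [[0,0,0.001],0],
  [[0,0,0.001],0],
  [[0,0,0.001],0],
  [[0,0,0],0],
])

```text
time_s: 13.47
tcp_pos: [0.5642, 0.1729, 0.0863]
ee_rot: [[0.285, -0.959, -0.0], [-0.959, -0.285, -0.0], [0.0, 0.001, -1.0]]
wrist_force: [0.2, 0.4, -3.1]
gripper_width: 0.383
gripper_force: 30.0
```

Request:
apply_moves([
  [[0,0,0.001],0],
  [[0,0,0.001],0],
  [[0,0,0.001],0],
  [[0,0,0.001],0],
  [[0,0,0],0],
])

```text
time_s: 13.88
tcp_pos: [0.5642, 0.1729, 0.0822]
ee_rot: [[0.285, -0.959, -0.001], [-0.959, -0.285, -0.0], [0.0, 0.001, -1.0]]
wrist_force: [-0.7, -0.5, -3.1]
gripper_width: 0.382
gripper_force: 30.0
```

Request:
apply_moves([
  [[0,0,0.001],0],
  [[0,0,0.001],0],
  [[0,0,0.001],0],
  [[0,0,0.001],0],
  [[0,0,0],0],
])

```text
time_s: 14.3
tcp_pos: [0.5642, 0.1729, 0.0783]
ee_rot: [[0.285, -0.959, -0.0], [-0.959, -0.285, -0.0], [0.0, 0.0, -1.0]]
wrist_force: [0.8, -0.1, -3.9]
gripper_width: 0.383
gripper_force: 30.0
```

Request:
apply_moves([
  [[0,0,0.001],0],
  [[0,0,0.001],0],
  [[0,0,0.001],0],
  [[0,0,0],0],
])

```text
time_s: 14.63
tcp_pos: [0.5642, 0.1729, 0.0752]
ee_rot: [[0.285, -0.959, -0.001], [-0.959, -0.285, -0.0], [0.0, 0.001, -1.0]]
wrist_force: [0.6, 0.5, -3.2]
gripper_width: 0.383
gripper_force: 30.0
```

Request:
apply_moves([
  [[0,0,0.001],0],
  [[0,0,0.001],0],
  [[0,0,0],0],
])

```text
time_s: 14.88
tcp_pos: [0.5642, 0.1729, 0.0733]
ee_rot: [[0.285, -0.959, -0.0], [-0.959, -0.285, -0.0], [0.0, 0.001, -1.0]]
wrist_force: [0.2, -0.4, -3.0]
gripper_width: 0.383
gripper_force: 30.0
```

Request:
apply_moves([
  [[0,0,0.0007],0],
  [[0,0,0.0008],0],
  [[0,0,0],0],
])

```text
time_s: 15.13
tcp_pos: [0.5645, 0.1731, 0.072]
ee_rot: [[0.285, -0.959, 0.0], [-0.959, -0.285, -0.0], [0.0, -0.0, -1.0]]
wrist_force: [0.7, 0.5, -2.6]
gripper_width: 0.384
gripper_force: 30.0
```

Request:
apply_moves([
  [[0,0,0.0005],0],
  [[0,0,0.0005],0],
  [[0,0,0],0],
])

```text
time_s: 15.38
tcp_pos: [0.5649, 0.1732, 0.0714]
ee_rot: [[0.285, -0.958, 0.001], [-0.958, -0.285, 0.0], [-0.0, -0.001, -1.0]]
wrist_force: [-0.0, -0.1, -2.2]
gripper_width: 0.384
gripper_force: 30.0
```

Request:
apply_moves([
  [[0,0,0.0005],0],
  [[0,0,0],0],
  [[0,0,0],0],
])

```text
time_s: 15.63
tcp_pos: [0.5651, 0.1733, 0.0711]
ee_rot: [[0.285, -0.958, 0.002], [-0.958, -0.285, 0.001], [-0.0, -0.002, -1.0]]
wrist_force: [0.7, 0.5, -0.4]
gripper_width: 0.379
gripper_force: 30.0
```

```bash
python3 rel.py
```

```text
grip in stand [0.0005 0.001  0.0901] tool y in stand [-1.      0.0001 -0.0018] tool z [ 0.0018  0.0001 -1.    ] F [ 0.7666  0.2554 -0.4172] M [-0.0636 -0.3879 -0.0069] t 15.6333 w 0.03295628269397377
```

Request:
apply_moves([
  [[0,0,0.0005],0],
  [[0,0,0],0],
  [[0,0,0],0],
])

```text
time_s: 15.88
tcp_pos: [0.5653, 0.1734, 0.0709]
ee_rot: [[0.285, -0.958, 0.002], [-0.958, -0.285, 0.001], [-0.0, -0.002, -1.0]]
wrist_force: [1.8, -0.5, 3.1]
gripper_width: 0.386
gripper_force: 30.0
```

```bash
python3 rel.py
```

```text
grip in stand [0.0007 0.001  0.0899] tool y in stand [-1.     -0.0001 -0.0024] tool z [ 0.0024  0.0001 -1.    ] F [ 1.5948 -0.9893  3.1475] M [-0.0383 -0.5269 -0.0577] t 15.8833 w 0.03361698049015207
```

Contact is felt, mainly on the −x flank (pushing +x), so I'll shift toward +x and keep lowering.

Request:
apply_moves([
  [[0,-0.0005,0],0],
  [[0,-0.0005,0],0],
  [[0,0,0],0],
  [[0,0,0],0],
])

```text
time_s: 16.22
tcp_pos: [0.5656, 0.1734, 0.0706]
ee_rot: [[0.285, -0.958, 0.001], [-0.958, -0.285, 0.0], [0.0, -0.001, -1.0]]
wrist_force: [0.0, 0.7, 5.6]
gripper_width: 0.381
gripper_force: 30.0
```

```bash
python3 rel.py
```

```text
grip in stand [0.001  0.001  0.0896] tool y in stand [-1.      0.0001 -0.0006] tool z [ 0.0006 -0.     -1.    ] F [0.2257 0.6801 5.5712] M [ 0.0837 -0.1146  0.0345] t 16.2167 w 0.03315722318086573
```

Request:
apply_moves([
  [[0,-0.0005,0],0],
  [[0,0,0.0005],0],
  [[0,0,0],0],
  [[0,0,0],0],
])

```text
time_s: 16.55
tcp_pos: [0.5656, 0.1734, 0.0706]
ee_rot: [[0.285, -0.958, -0.0], [-0.958, -0.285, -0.0], [0.0, 0.0, -1.0]]
wrist_force: [-1.5, -0.5, 8.2]
gripper_width: 0.381
gripper_force: 30.0
```

```bash
python3 rel.py
```

```text
grip in stand [0.001  0.001  0.0896] tool y in stand [-1.     -0.0001  0.0002] tool z [-0.0002 -0.0002 -1.    ] F [-1.6142 -0.0863  8.2053] M [0.2837 0.4321 0.0394] t 16.55 w 0.033128711673518045
```

Seated in both flanks (axis at about 89.6 mm). Easing off, then sliding toward the stop.

Request:
apply_moves([
  [[0,0.0004,-0.0006],0],
  [[0,0,0],0],
  [[-0.0005,0,0],0],
  [[-0.0005,0,0],0],
  [[0,0,0],0],
])

```text
time_s: 16.97
tcp_pos: [0.5655, 0.1735, 0.0706]
ee_rot: [[0.285, -0.958, 0.0], [-0.958, -0.285, -0.001], [0.001, 0.0, -1.0]]
wrist_force: [2.3, -2.9, 6.0]
gripper_width: 0.384
gripper_force: 30.0
```

```bash
python3 rel.py
```

```text
grip in stand [0.001  0.0011 0.0896] tool y in stand [-1.     -0.      0.0001] tool z [-0.0001 -0.0014 -1.    ] F [ 1.3359 -3.4213  5.9708] M [-0.8633 -0.2591  0.0426] t 16.9667 w 0.03344098958772832
```

Request:
apply_moves([
  [[-0.0005,0,0],0],
  [[-0.0005,0,0],0],
  [[0,0,0],0],
])

```text
time_s: 17.22
tcp_pos: [0.5655, 0.1737, 0.0706]
ee_rot: [[0.285, -0.958, 0.0], [-0.958, -0.285, -0.002], [0.002, 0.0, -1.0]]
wrist_force: [2.7, -3.9, 5.0]
gripper_width: 0.381
gripper_force: 30.0
```

```bash
python3 rel.py
```

```text
grip in stand [0.001  0.0013 0.0896] tool y in stand [-1.      0.0001  0.0004] tool z [-0.0004 -0.0023 -1.    ] F [ 1.497  -4.5366  4.969 ] M [-1.6071 -0.3967  0.106 ] t 17.2167 w 0.03312882144119196
```

Request:
apply_moves([
  [[0,0,-0.0006],0],
  [[0,0,-0.0004],0],
  [[0,0,0],0],
  [[0,0,0],0],
])

```text
time_s: 17.55
tcp_pos: [0.565, 0.175, 0.0707]
ee_rot: [[0.285, -0.959, -0.0], [-0.959, -0.285, -0.0], [0.0, 0.0, -1.0]]
wrist_force: [3.1, -2.1, 0.2]
gripper_width: 0.379
gripper_force: 30.0
```

```bash
python3 rel.py
```

```text
grip in stand [0.0009 0.0027 0.0897] tool y in stand [-1.      0.0006  0.0003] tool z [-0.0003 -0.0002 -1.    ] F [ 2.387  -2.8746  0.2491] M [-0.7071 -0.8457  0.0007] t 17.55 w 0.032972707257575416
```

Request:
apply_moves([
  [[-0.0005,-0.0004,0],0],
  [[-0.0005,0,0],0],
  [[0,0,0],0],
])

```text
time_s: 17.8
tcp_pos: [0.5646, 0.1764, 0.0707]
ee_rot: [[0.285, -0.959, -0.001], [-0.959, -0.285, -0.0], [-0.0, 0.001, -1.0]]
wrist_force: [2.2, -1.6, -1.2]
gripper_width: 0.386
gripper_force: 30.0
```

```bash
python3 rel.py
```

```text
grip in stand [0.0009 0.0041 0.0897] tool y in stand [-1.      0.0005  0.0009] tool z [-0.0009  0.0001 -1.    ] F [ 1.5974 -2.1835 -1.2146] M [-0.496  -0.6323  0.031 ] t 17.8 w 0.03359400908972902
```

Request:
apply_moves([
  [[-0.0005,0,0],0],
  [[-0.0005,0,0],0],
  [[0,0,0],0],
])

```text
time_s: 18.05
tcp_pos: [0.5642, 0.1775, 0.0708]
ee_rot: [[0.285, -0.959, -0.001], [-0.959, -0.285, 0.0], [-0.0, 0.001, -1.0]]
wrist_force: [2.1, 0.6, -2.5]
gripper_width: 0.386
gripper_force: 30.0
```

```bash
python3 rel.py
```

```text
grip in stand [0.0009 0.0052 0.0898] tool y in stand [-1.      0.0004  0.0008] tool z [-0.0008  0.0003 -1.    ] F [ 2.2151 -0.0068 -2.4651] M [-0.1661 -0.4915  0.0361] t 18.05 w 0.033584021258959186
```

Request:
apply_moves([
  [[-0.0005,-0.0002,0.0002],0],
  [[-0.0005,0,0],0],
  [[0,0,0],0],
])

```text
time_s: 18.3
tcp_pos: [0.5641, 0.1782, 0.0707]
ee_rot: [[0.285, -0.959, -0.001], [-0.959, -0.285, -0.0], [0.0, 0.001, -1.0]]
wrist_force: [0.8, -0.7, -1.3]
gripper_width: 0.382
gripper_force: 30.0
```

```bash
python3 rel.py
```

```text
grip in stand [0.0009 0.006  0.0897] tool y in stand [-1.      0.0004  0.0012] tool z [-0.0012 -0.0001 -1.    ] F [ 0.5956 -0.8978 -1.2967] M [-0.2859 -0.189   0.0461] t 18.3 w 0.03327038595419534
```

Request:
apply_moves([
  [[-0.0005,0,0],0],
  [[-0.0005,0,0],0],
  [[0,0,0],0],
])

```text
time_s: 18.55
tcp_pos: [0.564, 0.1785, 0.0707]
ee_rot: [[0.285, -0.959, -0.001], [-0.959, -0.285, -0.001], [0.001, 0.001, -1.0]]
wrist_force: [1.8, -3.9, -1.7]
gripper_width: 0.381
gripper_force: 30.0
```

```bash
python3 rel.py
```

```text
grip in stand [0.0009 0.0063 0.0897] tool y in stand [-1.      0.0005  0.0014] tool z [-0.0014 -0.0009 -1.    ] F [ 0.596  -4.2939 -1.6782] M [-1.1838 -0.2282  0.09  ] t 18.55 w 0.03316329656570447
```

Request:
apply_moves([
  [[-0.0005,0,0],0],
  [[-0.0005,0,0],0],
  [[0,0,0],0],
  [[0,0,0],0],
])

```text
time_s: 18.88
tcp_pos: [0.5639, 0.1786, 0.0707]
ee_rot: [[0.285, -0.959, -0.001], [-0.959, -0.285, -0.002], [0.002, 0.002, -1.0]]
wrist_force: [3.6, -6.9, -2.8]
gripper_width: 0.382
gripper_force: 30.0
```

```bash
python3 rel.py
```

```text
grip in stand [0.0009 0.0064 0.0897] tool y in stand [-1.      0.0007  0.0017] tool z [-0.0017 -0.0019 -1.    ] F [ 1.4887 -7.6517 -2.7537] M [-2.2081 -0.4301  0.0972] t 18.8833 w 0.033268208626036085
```

Nose against the stop: 7.6 N with no further travel. Now I'll set its weight on the Vs, ease the push, and release.

Request:
apply_moves([
  [[0.0005,-0.0002,0.0004],0],
  [[0.0003,0,0.0004],0],
  [[0,0,0],0],
  [[0,0,0],0],
])

```text
time_s: 19.22
tcp_pos: [0.564, 0.1786, 0.0706]
ee_rot: [[0.285, -0.959, -0.001], [-0.959, -0.285, -0.001], [0.001, 0.001, -1.0]]
wrist_force: [-0.7, -5.5, 2.4]
gripper_width: 0.382
gripper_force: 30.0
```

```bash
python3 rel.py
```

```text
grip in stand [0.001  0.0064 0.0896] tool y in stand [-1.      0.0005  0.0015] tool z [-0.0015 -0.0011 -1.    ] F [-2.2278 -5.1097  2.4415] M [-1.6116  0.3916  0.031 ] t 19.2167 w 0.033252266566125
```

Request:
apply_moves([
  [[0,0.0002,0],0],
  [[0,0,0],0],
  [[0,0,0],0],
  [[0,0,0],0],
  [[0,0,0],0],
], hand=0.06)

```text
time_s: 19.63
tcp_pos: [0.5643, 0.18, 0.0701]
ee_rot: [[0.285, -0.958, 0.0], [-0.958, -0.285, 0.001], [-0.0, -0.0, -1.0]]
wrist_force: [0.2, 0.8, -0.1]
gripper_width: 0.646
gripper_force: 0.0
```

Request:
apply_moves([
  [[0,0,0],0],
  [[0,0,0],0],
  [[0,0,0],0],
])

```text
time_s: 19.88
tcp_pos: [0.5643, 0.1796, 0.0701]
ee_rot: [[0.285, -0.959, 0.0], [-0.959, -0.285, 0.0], [-0.0, -0.0, -1.0]]
wrist_force: [1.1, 0.4, -1.0]
gripper_width: 0.686
gripper_force: 0.0
```

```bash
python3 rel.py; python3 nose.py rls | grep nose
```

```text
grip in stand [0.0015 0.0072 0.0891] tool y in stand [-1.      0.0003 -0.    ] tool z [ 0.      0.0001 -1.    ] F [ 1.1501  0.1141 -1.0289] M [ 0.1236 -0.033  -0.0328] t 19.8833 w 0.0596484220819546
nose top 0.96 [200.512 200.2  ] onplane rel (tool -x,y): 0.07544240964958888 0.0005890942807152355
```

View pics/rls.png

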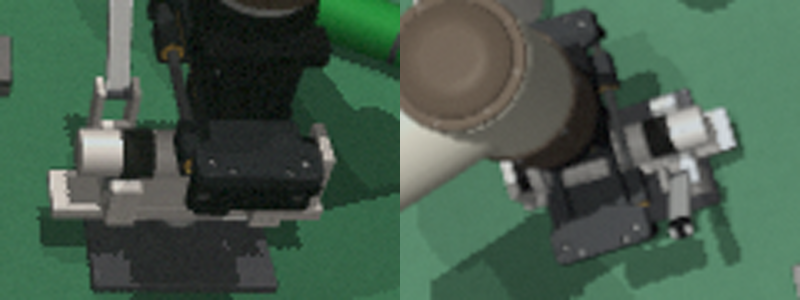

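Released, and the barrel stays put in both Vs with its nose at the stop. In the right crop the nose is by the stop at (515,185), with the clamp still open. Retracting up and checking.

Request:
apply_moves([
  [[0,0,-0.003],0],
  [[0,0,-0.008],0],
  [[0,0,-0.015],0],
  [[0,0,-0.025],0],
  [[0,0,-0.03],0],
])

```text
time_s: 20.6
tcp_pos: [0.5633, 0.1789, 0.1511]
ee_rot: [[0.285, -0.959, -0.003], [-0.959, -0.285, -0.002], [0.001, 0.003, -1.0]]
wrist_force: [0.9, -0.0, 0.2]
gripper_width: 0.689
gripper_force: 0.0
```

Request:
apply_moves([
  [[0,0,-0.03],0],
  [[0,0,-0.025],0],
  [[0,0,-0.014],0],
  [[0,0,0],0],
  [[0,0,0],0],
], hand=0.0)

```text
time_s: 21.02
tcp_pos: [0.5644, 0.1796, 0.2214]
ee_rot: [[0.285, -0.959, 0.002], [-0.959, -0.285, 0.002], [-0.001, -0.002, -1.0]]
wrist_force: [-0.0, 0.9, 0.3]
gripper_width: 0.394
gripper_force: 0.0
```

Request:
apply_moves([
  [[0.01,0.025,0],0],
  [[0.015,0.034,0],0],
  [[0.015,0.034,0],0],
  [[0.015,0.034,0],0],
  [[0.0022,0.0095,0],0],
])

```text
time_s: 21.43
tcp_pos: [0.4446, 0.0824, 0.2185]
ee_rot: [[0.283, -0.959, -0.006], [-0.959, -0.283, -0.002], [0.0, 0.006, -1.0]]
wrist_force: [-0.4, -0.1, -0.7]
gripper_width: 0.041
gripper_force: 0.0
```

```bash
python3 rel.py; cat > chk.py <<'E'
from h import *
import sys
np.set_printoptions(precision=4,suppress=True)
q=np.load("q.npy"); c,sn=np.cos(q[2]),np.sin(q[2]); A=np.array([[c,-sn,0],[sn,c,0],[0,0,1]])
P={n:imaging.capture(n) for n in("scene","top")}
for t in("barrel","nose"):
    rs=[]
    for n,p in P.items():
        for d in models.place_of(p,t):
            X=A.T@(onz(p,px(d["at"]),.0896)-[q[0],q[1],0])
            if np.hypot(X[0],X[1]-(.082 if t=="nose" else 0))<.04: print(t,n,round(d["confidence"],2),"in stand",X); rs.append(ray(p,px(d["at"]))); break
    if len(rs)==2: X,e=tri(rs); print("tri",A.T@(X-[q[0],q[1],0]),e)
cv2.imwrite(f"pics/{sys.argv[1]}.png",np.hstack([cv2.resize(P[n]["frame"][y:y+90,x:x+120],(400,300),interpolation=cv2.INTER_CUBIC) for n,x,y in(("scene",360,175),("top",170,150))]))
E
python3 chk.py v1
```

```text
grip in stand [-0.1408 -0.0518  0.2375] tool y in stand [-1.      0.0025  0.006 ] tool z [-0.006 -0.    -1.   ] F [-0.4535  0.0075 -0.729 ] M [ 0.076  -0.0214 -0.0428] t 21.4333 w 0.003604133412682549
barrel scene 0.67 in stand [0.0016 0.0018 0.0896]
barrel top 0.53 in stand [-0.0035  0.0008  0.0896]
tri [-0.0023  0.0025  0.0849] [np.float64(0.0008022374879933226), np.float64(0.0008022374879933509)]
nose scene 0.66 in stand [0.0033 0.0751 0.0896]
```

View pics/v1.png

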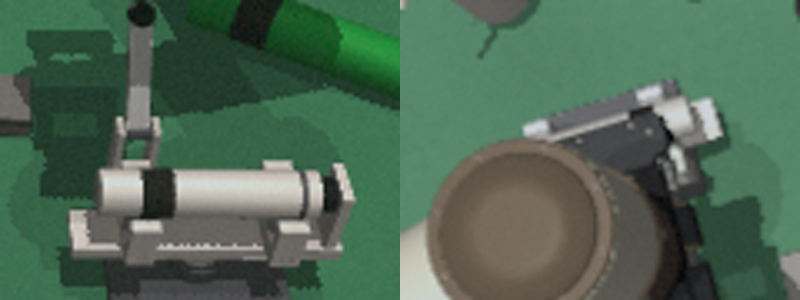

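The picture shows the barrel level in both Vs and its black nose against the stop plate (left crop, (335,190)). The clamp is still upright. Next I'll lower the closed fingers behind the clamp arm and push it over.

Request:
apply_moves([
  [[0,0,0.015],0],
  [[0,0,0.025],0],
  [[0,0,0.015],0],
  [[0,0,0.005],0],
  [[0,0,0],0],
])

```text
time_s: 22.15
tcp_pos: [0.4495, 0.0858, 0.1585]
ee_rot: [[0.285, -0.958, -0.003], [-0.958, -0.285, -0.002], [0.001, 0.004, -1.0]]
wrist_force: [-0.4, 0.6, 0.2]
gripper_width: 0.009
gripper_force: 0.0
```

Request:
apply_moves([
  [[0,-0.004,0],0],
  [[0,-0.004,0],0],
  [[0,-0.004,0],0],
  [[0,-0.004,0],0],
  [[0,0,0],0],
])

```text
time_s: 22.57
tcp_pos: [0.4664, 0.0908, 0.1608]
ee_rot: [[0.285, -0.959, 0.002], [-0.959, -0.285, 0.001], [-0.0, -0.002, -1.0]]
wrist_force: [0.3, -0.2, -0.3]
gripper_width: 0.007
gripper_force: 0.0
```

```bash
python3 rel.py
```

```text
grip in stand [-0.1177 -0.0499  0.1798] tool y in stand [-1.      0.0003 -0.0019] tool z [ 0.0019  0.0002 -1.    ] F [ 0.2484 -0.3141 -0.3041] M [ 0.1281 -0.0522  0.0291] t 22.5667 w 0.0006041241500033903
```

Request:
apply_moves([
  [[0,-0.004,0],0],
  [[0,-0.004,0],0],
  [[0,-0.004,0],0],
  [[0,-0.004,0],0],
  [[0,-0.004,0],0],
])

```text
time_s: 22.98
tcp_pos: [0.4811, 0.0943, 0.1601]
ee_rot: [[0.284, -0.959, -0.009], [-0.959, -0.284, -0.004], [0.002, 0.009, -1.0]]
wrist_force: [-16.8, -1.5, 17.3]
gripper_width: 0.006
gripper_force: 12.4
```

Request:
apply_moves([
  [[0,-0.004,0],0],
  [[0,-0.004,0],0],
  [[0,-0.004,0],0],
  [[0,-0.004,0],0],
  [[0,-0.004,0],0],
])

```text
time_s: 23.4
tcp_pos: [0.5029, 0.101, 0.1613]
ee_rot: [[0.285, -0.958, -0.001], [-0.958, -0.285, -0.001], [0.001, 0.002, -1.0]]
wrist_force: [-3.7, -1.4, 5.1]
gripper_width: 0.003
gripper_force: 2.4
```

```bash
python3 rel.py
```

```text
grip in stand [-0.0797 -0.0505  0.1803] tool y in stand [-1.      0.0002  0.0016] tool z [-0.0016 -0.0009 -1.    ] F [-3.896  -0.257   5.0778] M [-0.0126  0.9231 -0.0034] t 23.4 w 0.00027939172514125773
```

```bash
cat > cl.py <<'E'
from h import *
np.set_printoptions(precision=1,suppress=True)
q=np.load("q.npy"); c,sn=np.cos(q[2]),np.sin(q[2]); A=np.array([[c,-sn,0],[sn,c,0],[0,0,1]])
for n in("scene","top"):
    p=imaging.capture(n)
    for d in models.cut_out(p,"clamp")[:2]:
        ys,xs=np.nonzero(d["region"]); print(n,round(d["confidence"],2),len(xs),"cols",xs.min(),xs.max(),"rows",ys.min(),ys.max(),"mean",xs.mean(),ys.mean())
    for th in(2.18,1.8,1.5,1.2,.8,.4,.12):
        print(th,proj(p,[A@np.array([-.042+k*np.cos(th),-.05,.1056+k*np.sin(th)])+[q[0],q[1],0] for k in(.03,.092)]).ravel(),end="; ")
    print()
E
python3 cl.py
```

```text
scene 0.73 195 cols 398 407 rows 190 216 mean 402.0769230769231 203.43589743589743
2.18 [401.2 201.2 402.4 174.9]; 1.8 [402.  203.1 405.2 179.7]; 1.5 [402.6 205.7 407.  187.6]; 1.2 [402.9 209.  408.3 198.3]; 0.8 [403.1 214.2 408.8 215.3]; 0.4 [402.8 219.3 407.9 231.9]; 0.12 [402.4 222.3 406.6 241.6]; 
2.18 [249.  205.  248.7 215.8]; 1.8 [247.6 201.1 244.3 203.2]; 1.5 [246.7 197.9 241.3 192.7]; 1.2 [246.  194.9 239.1 183.1]; 0.8 [245.5 191.8 237.7 173.4]; 0.4 [245.6 190.  238.2 168.5]; 0.12 [246.  189.8 239.6 168.3];
```

The clamp mask puts the arm near 1.5 rad, so it is swinging over. I'll raise the tip a little, then follow the arc.

Request:
apply_moves([
  [[0,0,-0.005],0],
  [[0,0,-0.005],0],
  [[0,0,-0.005],0],
  [[0,0,0],0],
])

```text
time_s: 23.93
tcp_pos: [0.5044, 0.1022, 0.1766]
ee_rot: [[0.285, -0.958, 0.003], [-0.958, -0.285, 0.001], [-0.0, -0.003, -1.0]]
wrist_force: [0.1, -0.0, -0.1]
gripper_width: 0.007
gripper_force: 0.0
```

Request:
apply_moves([
  [[0,-0.004,0],0],
  [[0,-0.004,0],0],
  [[0,-0.004,0],0],
  [[0,-0.004,0],0],
  [[0,0,0],0],
])

```text
time_s: 24.35
tcp_pos: [0.5197, 0.1064, 0.1751]
ee_rot: [[0.285, -0.959, 0.0], [-0.959, -0.285, -0.0], [0.0, -0.0, -1.0]]
wrist_force: [-1.2, -1.0, 1.0]
gripper_width: 0.006
gripper_force: 0.7
```

```bash
python3 rel.py; python3 cl.py | grep -E "scene|top"
```

```text
grip in stand [-0.0621 -0.0501  0.1941] tool y in stand [-1.      0.0004 -0.0004] tool z [ 0.0004 -0.0003 -1.    ] F [-1.3967 -0.6333  0.9616] M [-0.0677  0.2557 -0.0348] t 24.35 w 0.000511261790223213
scene 0.6 226 cols 398 409 rows 191 216 mean 402.70353982300884 203.1150442477876
```

Request:
apply_moves([
  [[0,-0.0043,0.0008],0],
  [[0,-0.0043,0.0008],0],
  [[0,-0.0043,0.0008],0],
  [[0,-0.0043,0.0008],0],
  [[0,-0.0043,0.0019],0],
])

```text
time_s: 24.97
tcp_pos: [0.5397, 0.1124, 0.1701]
ee_rot: [[0.285, -0.959, -0.0], [-0.959, -0.285, -0.0], [0.0, 0.0, -1.0]]
wrist_force: [-3.2, -0.7, 2.4]
gripper_width: 0.004
gripper_force: 1.7
```

Request:
apply_moves([
  [[0,-0.0043,0.0019],0],
  [[0,-0.0043,0.0019],0],
  [[0,-0.0038,0.0027],0],
  [[0,-0.0038,0.0027],0],
  [[0,-0.0038,0.0027],0],
])

```text
time_s: 25.38
tcp_pos: [0.5593, 0.1183, 0.1581]
ee_rot: [[0.285, -0.959, 0.001], [-0.959, -0.285, 0.0], [0.0, -0.001, -1.0]]
wrist_force: [-2.6, -0.0, 5.0]
gripper_width: 0.004
gripper_force: 1.8
```

```bash
python3 rel.py; python3 cl.py | grep -E "scene|top"
```

```text
grip in stand [-0.0207 -0.0501  0.1771] tool y in stand [-1.      0.0002 -0.0011] tool z [ 0.0011 -0.     -1.    ] F [-2.4796  0.7126  5.0011] M [ 0.0326  0.4287 -0.0456] t 25.3833 w 0.0003686085399762243
scene 0.45 2426 cols 380 465 rows 211 274 mean 419.64715581203626 252.30873866446825
```

Request:
apply_moves([
  [[0,-0.0032,0.0034],0],
  [[0,-0.0032,0.0034],0],
  [[0,-0.0032,0.0034],0],
  [[0,-0.0025,0.004],0],
  [[0,-0.0025,0.004],0],
])

```text
time_s: 26.0
tcp_pos: [0.5735, 0.1225, 0.1401]
ee_rot: [[0.285, -0.958, 0.002], [-0.958, -0.285, 0.001], [-0.0, -0.002, -1.0]]
wrist_force: [-0.8, 0.0, 4.6]
gripper_width: 0.004
gripper_force: 1.9
```

Request:
apply_moves([
  [[0,-0.0025,0.003],0],
  [[0,-0.0013,0.003],0],
  [[0,-0.0013,0.002],0],
  [[0,0,0],0],
])

```text
time_s: 26.33
tcp_pos: [0.5774, 0.1237, 0.1312]
ee_rot: [[0.285, -0.959, -0.001], [-0.959, -0.285, -0.0], [-0.0, 0.001, -1.0]]
wrist_force: [0.3, 0.5, 0.2]
gripper_width: 0.003
gripper_force: 0.0
```

```bash
python3 rel.py; python3 cl.py | grep -E "scene|top"
```

```text
grip in stand [-0.0019 -0.05    0.1502] tool y in stand [-1.      0.0006  0.0009] tool z [-0.0009  0.0001 -1.    ] F [0.4753 0.4144 0.2213] M [ 0.056  -0.059   0.0424] t 26.3333 w 0.0002278673709227706
scene 0.53 20 cols 405 410 rows 229 232 mean 407.5 230.8
```

Request:
apply_moves([
  [[0,-0.001,0.0015],0],
  [[0,-0.001,0.0015],0],
  [[0,-0.001,0.0015],0],
  [[0,0,0],0],
])

```text
time_s: 26.87
tcp_pos: [0.5793, 0.1241, 0.1267]
ee_rot: [[0.285, -0.959, -0.003], [-0.959, -0.285, -0.001], [0.0, 0.003, -1.0]]
wrist_force: [-2.6, -1.0, 1.1]
gripper_width: 0.005
gripper_force: 1.0
```

Request:
apply_moves([
  [[0,-0.001,0.0015],0],
  [[0,-0.001,0.0015],0],
  [[0,-0.001,0.001],0],
  [[0,0,0],0],
])

```text
time_s: 27.2
tcp_pos: [0.5833, 0.1254, 0.1232]
ee_rot: [[0.285, -0.959, -0.0], [-0.959, -0.285, -0.0], [0.0, 0.0, -1.0]]
wrist_force: [-2.3, 0.1, 1.9]
gripper_width: 0.006
gripper_force: 0.9
```

```bash
python3 rel.py
```

```text
grip in stand [ 0.0043 -0.0501  0.1422] tool y in stand [-1.      0.0004  0.    ] tool z [-0.     -0.0001 -1.    ] F [-2.2228  0.7168  1.8559] M [0.018  0.5132 0.0064] t 27.2 w 0.0005424264479302875
```

Request:
apply_moves([
  [[0,0,0.001],0],
  [[0,0,0.001],0],
  [[0,0,0],0],
])

```text
time_s: 27.45
tcp_pos: [0.5839, 0.1256, 0.1217]
ee_rot: [[0.285, -0.958, 0.002], [-0.958, -0.285, 0.0], [0.0, -0.002, -1.0]]
wrist_force: [-0.5, -0.8, 1.3]
gripper_width: 0.002
gripper_force: 1.0
```

Request:
apply_moves([
  [[0,0,0.001],0],
  [[0,0,0.001],0],
  [[0,0,0],0],
])

```text
time_s: 27.7
tcp_pos: [0.5843, 0.1257, 0.1199]
ee_rot: [[0.285, -0.958, 0.003], [-0.958, -0.285, 0.001], [0.0, -0.003, -1.0]]
wrist_force: [0.2, -1.0, 2.9]
gripper_width: 0.005
gripper_force: 1.2
```

```bash
python3 rel.py
```

```text
grip in stand [ 0.0052 -0.0501  0.1389] tool y in stand [-1.      0.     -0.0028] tool z [ 0.0028 -0.     -1.    ] F [-0.0727 -1.0706  2.9142] M [-0.1251 -0.2341  0.0123] t 27.7 w 0.0003920149194840385
```

Request:
apply_moves([
  [[0,0,0.0008],0],
  [[0,0,0.0007],0],
  [[0,0,0],0],
])

```text
time_s: 27.95
tcp_pos: [0.5843, 0.1258, 0.1185]
ee_rot: [[0.285, -0.958, 0.003], [-0.958, -0.285, 0.001], [-0.0, -0.003, -1.0]]
wrist_force: [1.2, 0.1, 2.7]
gripper_width: 0.005
gripper_force: 1.5
```

Request:
apply_moves([
  [[0,0,0.0005],0],
  [[0,0,0.0005],0],
  [[0,0,0],0],
])

```text
time_s: 28.2
tcp_pos: [0.5836, 0.1257, 0.1171]
ee_rot: [[0.285, -0.959, 0.001], [-0.959, -0.285, 0.001], [-0.0, -0.001, -1.0]]
wrist_force: [1.9, 0.7, 3.3]
gripper_width: 0.007
gripper_force: 1.7
```

```bash
python3 rel.py
```

```text
grip in stand [ 0.0047 -0.0499  0.1361] tool y in stand [-1.      0.0002 -0.0014] tool z [ 0.0014  0.0002 -1.    ] F [1.9761 0.1134 3.3259] M [ 0.04   -0.734  -0.0047] t 28.2 w 0.0006424526962621866
```

Request:
apply_moves([
  [[0,0,0.0005],0],
  [[0,0,0.0005],0],
  [[0,0,0],0],
])

```text
time_s: 28.45
tcp_pos: [0.5832, 0.1256, 0.1159]
ee_rot: [[0.285, -0.959, 0.0], [-0.959, -0.285, 0.0], [-0.0, -0.0, -1.0]]
wrist_force: [2.4, 1.2, 3.6]
gripper_width: 0.008
gripper_force: 1.7
```

Request:
apply_moves([
  [[0,0,0.0005],0],
  [[0,0,0.0005],0],
  [[0,0,0],0],
])

```text
time_s: 28.7
tcp_pos: [0.5833, 0.1256, 0.1155]
ee_rot: [[0.285, -0.958, 0.001], [-0.958, -0.285, 0.0], [-0.0, -0.001, -1.0]]
wrist_force: [1.8, 1.1, 5.1]
gripper_width: 0.002
gripper_force: 2.9
```

```bash
python3 rel.py; python3 cl.py | grep -E "scene|top"
```

```text
grip in stand [ 0.0043 -0.0499  0.1345] tool y in stand [-1.      0.0001 -0.0007] tool z [ 0.0007  0.     -1.    ] F [2.0902 0.5438 5.1345] M [ 0.2025 -0.5307  0.067 ] t 28.7 w 0.00017764720556953648
scene 0.48 36 cols 403 410 rows 238 243 mean 406.5 240.33333333333334
```

Request:
apply_moves([
  [[0,0,0.0005],0],
  [[0,0,0.0005],0],
  [[0,0,0],0],
])

```text
time_s: 29.15
tcp_pos: [0.5834, 0.1256, 0.1153]
ee_rot: [[0.286, -0.958, 0.001], [-0.958, -0.286, 0.0], [0.0, -0.001, -1.0]]
wrist_force: [0.6, 0.6, 9.6]
gripper_width: 0.003
gripper_force: 4.7
```

```bash
python3 rel.py
```

```text
grip in stand [ 0.0044 -0.05    0.1343] tool y in stand [-1.     -0.0003 -0.0011] tool z [ 0.0011 -0.0002 -1.    ] F [0.7783 0.3942 9.638 ] M [ 0.2895 -0.1815 -0.0276] t 29.15 w 0.00028782823585000105
```

The clamp bears: force rises to 9.6 N with no travel. Hold briefly, then lift clear.

Request:
apply_moves([
  [[0,0,0],0],
  [[0,0,0],0],
  [[0,0,0],0],
  [[0,0,-0.002],0],
  [[0,0,-0.003],0],
])

```text
time_s: 29.57
tcp_pos: [0.5809, 0.1247, 0.1174]
ee_rot: [[0.284, -0.959, -0.006], [-0.959, -0.284, -0.001], [-0.0, 0.006, -1.0]]
wrist_force: [-0.2, -0.9, -0.3]
gripper_width: 0.004
gripper_force: 0.0
```

Request:
apply_moves([
  [[0,0,-0.01],0],
  [[0,0,-0.025],0],
  [[0,0,-0.035],0],
  [[0,0,-0.035],0],
  [[0,0,-0.02],0],
])

```text
time_s: 29.98
tcp_pos: [0.5836, 0.1252, 0.2479]
ee_rot: [[0.285, -0.958, 0.003], [-0.958, -0.285, 0.0], [0.0, -0.003, -1.0]]
wrist_force: [-0.1, -0.1, 0.8]
gripper_width: 0.006
gripper_force: 0.0
```

Request:
apply_moves([
  [[0.02,0.03,0],0],
  [[0.02,0.035,0],0],
  [[0.02,0.035,0],0],
  [[0.02,0.035,0],0],
  [[0.02,0.03,0],0],
])

```text
time_s: 30.4
tcp_pos: [0.4502, -0.019, 0.2435]
ee_rot: [[0.285, -0.959, -0.003], [-0.959, -0.285, -0.0], [-0.001, 0.003, -1.0]]
wrist_force: [0.8, -1.0, -0.7]
gripper_width: 0.004
gripper_force: 0.0
```

Request:
apply_moves([
  [[0.02,0,0],0],
  [[0.01,0,0],0],
  [[0,0,0],0],
  [[0,0,0],0],
  [[0,0,0],0],
])

```text
time_s: 30.82
tcp_pos: [0.4622, -0.0457, 0.2435]
ee_rot: [[0.285, -0.959, -0.001], [-0.959, -0.285, 0.0], [-0.0, 0.001, -1.0]]
wrist_force: [0.6, -0.1, -0.2]
gripper_width: 0.005
gripper_force: 0.0
```

```bash
python3 rel.py; python3 cl.py; python3 chk.py end; python3 - <<'E'
from h import *
# dark nose vs stop: scan along the axis line in the scene picture
q=np.load("q.npy"); c,sn=np.cos(q[2]),np.sin(q[2]); A=np.array([[c,-sn,0],[sn,c,0],[0,0,1]]); p=imaging.capture("scene")
for y in np.arange(.062,.094,.002):
    X=A@np.array([.009,y,.0896+.008])+[q[0],q[1],0]; u,v=proj(p,X)[0]; print(round(y*1e3),cv2.getRectSubPix(p["frame"],(1,1),(float(u),float(v)))[0,0].mean().round(),end="; ")
E
```

```text
grip in stand [-0.1605 -0.1796  0.2625] tool y in stand [-1.      0.0003  0.0012] tool z [-0.0012  0.0004 -1.    ] F [ 0.5218 -0.2669 -0.1682] M [ 0.108  -0.0818  0.033 ] t 30.8167 w 0.000440435773756821
scene 0.8 214 cols 398 409 rows 213 243 mean 403.7289719626168 228.06542056074767
2.18 [401.2 201.2 402.4 174.9]; 1.8 [402.  203.1 405.2 179.7]; 1.5 [402.6 205.7 407.  187.6]; 1.2 [402.9 209.  408.3 198.3]; 0.8 [403.1 214.2 408.8 215.3]; 0.4 [402.8 219.3 407.9 231.9]; 0.12 [402.4 222.3 406.6 241.6]; 
top 0.73 178 cols 238 250 rows 168 194 mean 243.8426966292135 181.7191011235955
top 0.53 712 cols 310 341 rows 103 139 mean 324.91432584269666 121.97331460674157
2.18 [249.  205.  248.7 215.8]; 1.8 [247.6 201.1 244.3 203.2]; 1.5 [246.7 197.9 241.3 192.7]; 1.2 [246.  194.9 239.1 183.1]; 0.8 [245.5 191.8 237.7 173.4]; 0.4 [245.6 190.  238.2 168.5]; 0.12 [246.  189.8 239.6 168.3]; 
barrel scene 0.6 in stand [0.0037 0.0038 0.0896]
barrel top 0.64 in stand [-0.0078  0.0004  0.0896]
tri [-0.005   0.0049  0.0789] [np.float64(0.0023342824169663885), np.float64(0.00233428241696646)]
nose scene 0.87 in stand [0.0034 0.0823 0.0896]
nose top 0.65 in stand [0.0042 0.0887 0.0896]
tri [0.0035 0.0854 0.0901] [np.float64(0.0030757549974480113), np.float64(0.003075754997448012)]
62 146.0; 64 195.0; 66 192.0; 68 194.0; 70 191.0; 72 80.0; 74 37.0; 76 33.0; 78 35.0; 80 38.0; 82 52.0; 84 101.0; 86 202.0; 88 197.0; 90 193.0; 92 138.0;
```

Numbers agree: the nose spans y≈71–83 mm up to the stop, the clamp is down at about 0.12, and nothing is touched. Handing in.

```bash
python3 -c "
from station import r
print(r.finish_job())"
```

```text
the job is handed in; nothing more can be done
None
```

The barrel is lying in both Vs with its nose against the stop and the clamp arm bearing on it; the gripper is clear, and I handed the job in (no verdict came back).

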